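# Stow the dropper bottle and hold the turntable's index plunger clear

### The arm

A 6-joint arm with a two-finger parallel gripper is mounted at the origin on a cart in front of the work surface, level with it; the furniture and walls round the work are solid. World frame = base frame: x ahead of the robot, y to its left, z up, the work surface at z = 0. Lengths are in m, angles in rad, forces in N, time in s.
With the tool pointing down it reaches from about 0.35 to 0.975 m from the base axis. Payload 4.9 kg.
Tool frame: the origin (TCP) lies on the centre line of the jaws, within the pads' length; the fingertips stand 17 mm ahead of it and the grasp point (between the pads) lies 2 mm behind it; z points along the fingers, y is the direction in which the jaws open and shut (so a half turn about z gives the same grasp; the last joint's range is limited). The gripper opens to 85 mm and grips with 20 to 120 N. Pads are 22 mm wide; open, the fingers measure 114 mm over their backs; the gripper's body (76 mm by 85 mm) begins 54 mm behind the grasp point. The pads swing forward as they close: fully open they stand 13 mm farther back than shut.
Start: joints at [1.107, 0.053, 1.613, -0, 1.476, -0.119], TCP at [0.211, 0.588, 0.248] pointing down, gripper open.
Joint ranges: [-3.01, 3.01], [-1.01, 2.22], [0.06, 2.58], [-1.02, 4.17], [0.09, 2.62], [-3.14, 3.14]. Speed limits (rad/s): [2.57, 2.57, 3.14, 3.14, 3.14, 3.14].

### API

Orientations are given as a unit quaternion [w, x, y, z].
In Python, from bench import * gives the robot as it stands. The module is installed in compiled form; this text tells all that it offers.
- The arm moves only by the shell command python3 -m crank 'ROWS' [OPENING] [FORCE]. ROWS is JSON, a list of rows, each a list of 4 numbers: the shift along the tool's x, y, z in mm, then the turn about the tool's z in rad. In form: [[tx, ty, tz, twist], ...]. A call has exactly 10 rows; each row is the pose to reach, as a shift and turn from the pose commanded when the call began, along the tool's axes at that moment; what a row does not reach only later rows make up. A row lasts 1/10 s, in which the tool goes at most 50 mm and 8.59 degrees, less where a joint would pass 70% of its speed; a pose out of reach is approached as far as the arm can. A call with a gripper value outside its range is refused whole. OPENING is the finger opening in mm, from 0 to 85.4, set as the call begins (- or left out, the last holds). The fingers move at their own pace and stop on an object; FORCE is the grip in N (left out, the last holds). Time passes only in rows, so rows that repeat a pose let the fingers close, or fill a call up. It gives the time, the measured TCP pose, the force and the opening at its end, in the units of the state.
- get_state(): the state, without advancing time (a new reading comes with each control period).
- capture(name): name is "scene" or "top"; returns (picture, depth): 480x640x3 uint8, blue, green, red; 480x640 float32, m along the optical axis (not along the pixel's ray), 0 where there is no reading.
- get_calibration(name): a dict with "fx", "fy", "cx", "cy" (pixels), "pose" (4x4, takes a point from camera to world coordinates). Camera axes: x right, y down, z forward; pixel columns grow to the right and rows downward; lengths in m; the calibration is good to about 2 mm. A picture is of the moment at which its call begins. get_calibration takes no time and is no camera call.
- sign_off(): hands the job in, once; it reports no verdict.
Trained networks look in the newest picture that a camera, given by its name, has taken for a name from the list of things; names that differ only in an ending like _2 or _b are one class to them, and where a whole thing is asked for, a point or a joint stands for the part that bears it (a point fixed in the world has none). Each returns a list of dicts, best first, with "score" (0 to 1); they miss things now and then, are a little off and sometimes report something else, mostly with a low value. They report only what shows in the picture. A call takes as long as a camera call.
- masks_of(name, camera): "pixels" (480x640 bool, what is visible of it) and "extent" ([left, top, right, bottom] in pixels, round what is visible of it).
The state is a dict: "t": time; "joint_pos": joint angles; "dq": joint speeds; "joint_torque": joint torques, N m; "tcp_pos": TCP position; "eef_rot": TCP orientation; "contact_force": force on the tool from outside, world axes, zero at the start; "ft_torque": the same for the moment, N m; "gripper_width": finger opening in m.
Only numpy, scipy, OpenCV 4.12 (cv2) and the standard library are available. Lean on these libraries where they do the work, as an engineer would, in place of code of your own. Each camera call takes 0.05 s, during which the arm holds its last target.

### The job

The small white cabinet stands on an indexing turntable and is about to be turned round by a colleague. Stand the small amber dropper bottle upright in the open drawer and let go of it, slide the drawer gently but fully shut with the bottle still standing, and only then pull the red knob of the sprung index plunger up as far as it goes, so that its pin is well clear of its seat hole. Finish while holding the knob fully up (do not let go or lower it), and leave the other things on the bench where they stand.

Things in the scene. Friction and masses are not known exactly. Their poses are not given: they have to be found in the camera images.
- dropper: The small amber dropper bottle with a tall black cap: 33 mm across, 90 mm tall, about 50 g, stands upright and loose. Its origin is the centre of its underside; z is up. The black cap is 23 mm across and takes up the top 35 mm.
- cabinet: White cabinet, 170 mm deep (x), 170 mm wide (y), its top 150 mm above the worktop, fixed on a round aluminium turntable plate 340 mm in diameter and 12 mm thick. Cabinet and plate do not move. Origin: centre of the plate, on the worktop; -x is the front (the drawer side, toward the robot), +y the side with the plunger, z up.
- drawer (a joint): Drawer travel in m: 0 = fully shut, up to 0.14 = open toward the cabinet's -x; it starts 0.115 to 0.13 open. It slides with about 2 N of friction and stays where it is left; pushing it on beyond shut meets a hard stop.
- drawer_floor (a point): Centre of the drawer's inner floor, moving with the drawer; axes as the cabinet's. Floor 32 mm above the worktop; inside 136 mm long (x), 142 mm wide (y); walls rise 42 mm above it. Blue front panel: 12 mm thick, outer face 88 mm in front (-x) of this point and its top 148 mm above the worktop. Rear part still under the cabinet roof: with the drawer open by q, the cabinet front edge lies at x = q - 0.075 (m) from this point.
- drawer_handle (a point): Middle of the steel bar handle on the drawer front, moving with the drawer: a 10 mm round bar, 90 mm long along the cabinet's y, 118 mm above the worktop, its axis 20 mm in front (-x) of the panel's face. Pushing it along the cabinet's +x shuts the drawer.
- plunger (a joint): Lift of the index plunger in m: 0 = pin seated, 0.024 = fully pulled, at a hard stop. It moves straight up only and does not turn (the knob is round). A spring pulls it down with about 4 N seated and 9 N fully pulled (weight included); let go, it snaps back. Grip and arm yield a few mm under the spring, so a pull of just 24 mm may fall short of the stop; aiming some mm higher does no harm.
- knob (a point): Centre of the plunger's red round pull knob, moving with it: 28 mm in diameter, 26 mm tall, axis vertical; 143 mm above the worktop when seated (underside at 130, top at 156 mm). Beneath it are a 16 mm collar and a steel barrel (21 mm across, top at 123 mm) on a bracket (top at 110 mm). The cabinet's side wall is 60 mm from the knob's axis.
- pin_tip (a point): Lower end of the plunger's 10 mm steel pin, moving with it; 7 mm above the worktop when seated.
- seat_hole (a point): Mouth of the brass-bushed seat hole in the turntable plate, under the plunger, 14.5 mm above the worktop.
- amber_bottle: Bystander: larger amber bottle with a short black cap, 53 mm across, 109 mm tall. Origin under its centre. It may have changed places with the dropper bottle.
- timer: Bystander: white lab timer, 60 x 66 x 18 mm. Origin under its centre.
- sample_pot_a: Bystander: white pot with red lid, 68 mm across, 63 mm tall. Origin under its centre.
- sample_pot_b: Bystander: the second white pot with red lid, same size. Origin under its centre.
- tape_roll: Bystander: roll of cream tape lying flat, 65 mm across, 19 mm tall. Origin under its centre.
- beaker: Bystander: glass beaker, 71 mm across, 92 mm tall. Origin under its centre.
- log_book: Bystander: dark blue book lying flat, 210 x 148 x 17 mm. Origin under its centre.

How it is judged:
On the way, in this order (a step that is already met when the one before it is completed fails the run):
1. the dropper bottle stands upright on the floor of the open drawer, let go (x of dropper in the frame of drawer_floor between -0.07 and 0.07 m and y of dropper in the frame of drawer_floor between -0.072 and 0.072 m and z of dropper in the frame of drawer_floor between -0.006 and 0.012 m and angle between dropper's own z axis and vertical below 0.25 rad and value of joint drawer above 0.06 m and contact force between the fingers and dropper below 0.1 N and linear speed of dropper below 0.03 m/s), for 0.2 s.
2. the drawer is fully shut with the bottle standing in it, the plunger still seated (x of dropper in the frame of drawer_floor between -0.07 and 0.07 m and y of dropper in the frame of drawer_floor between -0.072 and 0.072 m and z of dropper in the frame of drawer_floor between -0.006 and 0.012 m and angle between dropper's own z axis and vertical below 0.25 rad and value of joint drawer below 0.006 m and value of joint plunger below 0.004 m), for 0.2 s.
At the end, for the whole second after the job is handed in: The dropper bottle stands upright (within 0.25 rad) on the floor of the drawer, the drawer is shut to within 6 mm, and the robot's fingers hold the plunger at least 20 mm up of its 24 mm, its pin tip at least 10 mm above the seat hole (x of dropper in the frame of drawer_floor between -0.07 and 0.07 m and y of dropper in the frame of drawer_floor between -0.072 and 0.072 m and z of dropper in the frame of drawer_floor between -0.006 and 0.012 m and angle between dropper's own z axis and vertical below 0.25 rad and value of joint drawer below 0.006 m and value of joint plunger above 0.02 m and contact force between the fingers and plunger above 1.5 N and z of pin_tip in the frame of seat_hole above 0.01 m); the arm keeps its last pose, push and grip.
It fails at once if the plunger is pulled before the drawer is shut (value of joint plunger above 0.006 m and value of joint drawer above 0.012 m).
It fails at once if a bystander is moved by more than 30 mm or tipped over (distance of any of amber_bottle, timer, sample_pot_a, sample_pot_b, tape_roll, beaker, log_book from where it was at the start of the episode above 0.03 m or angle between any of amber_bottle, timer, sample_pot_a, sample_pot_b, tape_roll, beaker, log_book's own z axis and vertical above 0.5 rad).
It also fails if it takes over 64 s, if anything falls off the work surface, if the arm or the gripper's body presses on something with over 40 N, if the wrist force passes 120 N, or if a joint passes its speed limit or range.

## Working session

There is one attempt and no reset: what is moved stays moved. The work goes in short steps, Python scripts to look and compute and a shell command to move; the robot and the scene stay as the last step left them, time stands still between calls to the robot, and variables do not carry over. Pictures are saved under pics/ and viewed, and the job is handed in when it is done.

```bash
mkdir -p pics
cat > h.py <<'E'
from bench import *
import numpy as np, cv2
def pts(cam,depth,mask=None):
    c=get_calibration(cam); v,u=np.nonzero((depth>0)&(mask if mask is not None else True))
    z=depth[v,u]; P=np.c_[(u-c['cx'])/c['fx']*z,(v-c['cy'])/c['fy']*z,z]
    M=np.array(c['pose']); return P@M[:3,:3].T+M[:3,3]
E
python3 - <<'E'
from h import *
s=get_state(); print(s)
for n in ("scene","top"):
    im,d=capture(n); cv2.imwrite(f"pics/{n}0.png",im); np.save(f"{n}0.npy",d); np.save(f"{n}0i.npy",im)
    c=get_calibration(n);print(n,c['fx'],np.round(c['pose'],3).tolist())
    for k in ["dropper","amber_bottle","cabinet","drawer","drawer_handle","knob"]:
        for r in masks_of(k,n)[:2]:
            m=r['pixels']; np.save(f"m_{n}_{k}.npy",m) if r is not None else 0
            P=pts(n,d,m)
            if len(P): print(n,k,round(r['score'],2),np.round(r['extent']),len(P),np.round(np.median(P,0),3),np.round(np.percentile(P,2,axis=0),3),np.round(np.percentile(P,98,axis=0),3))
E
```

```text
{'t': 0.0, 'joint_pos': array([ 1.10698133e+00,  5.33669496e-02,  1.61429473e+00, -9.91715978e-06,
        1.47599430e+00, -1.18980920e-01]), 'dq': array([ 0.00111565, -0.0011362 , -0.00188523, -0.00030968, -0.00023517,
        0.00071786]), 'joint_torque': array([-1.41432665e-03, -3.93660808e+01, -3.70189834e+01, -1.26692903e-04,
        6.91281661e-03, -1.06417292e-05]), 'tcp_pos': array([0.21100155, 0.58768148, 0.24705629]), 'eef_rot': array([-2.91661333e-04,  1.71563492e-01,  9.85172525e-01, -9.89592858e-04]), 'contact_force': array([ 0.23642175,  0.12739346, -0.52165878]), 'ft_torque': array([ 0.01288365, -0.02133383, -0.00912556]), 'gripper_width': 0.08557139373917098}
scene 481.29391596808176 [[-0.959, -0.227, 0.171, 0.243], [-0.284, 0.774, -0.565, 0.93], [-0.004, -0.591, -0.807, 1.408], [0.0, 0.0, 0.0, 1.0]]
scene dropper 0.45 [356. 183. 363. 198.] 132 [ 0.446 -0.296  0.049] [ 0.432 -0.31   0.012] [ 0.46  -0.287  0.093]
scene amber_bottle 0.78 [313. 309. 329. 343.] 367 [0.438 0.297 0.068] [0.417 0.248 0.003] [0.465 0.311 0.112]
scene amber_bottle 0.39 [334. 153. 353. 175.] 28
[... 588 characters left out ...]
003, -0.062, -0.998, 1.879], [0.0, 0.0, 0.0, 1.0]]
top dropper 0.47 [426. 260. 436. 271.] 84 [ 0.444 -0.296  0.063] [ 0.431 -0.309  0.011] [ 0.456 -0.288  0.095]
top amber_bottle 0.52 [236. 258. 258. 274.] 256 [0.442 0.277 0.076] [0.419 0.259 0.01 ] [0.466 0.307 0.114]
top amber_bottle 0.36 [274. 148. 386. 278.] 9620 [0.635 0.019 0.033] [ 0.446 -0.136  0.002] [0.813 0.166 0.157]
top cabinet 0.73 [276. 149. 388. 279.] 9415 [0.635 0.019 0.034] [ 0.447 -0.134  0.004] [0.81  0.166 0.157]
top drawer_handle 0.65 [299. 222. 355. 274.] 2438 [0.507 0.026 0.034] [ 0.422 -0.05  -0.003] [0.584 0.098 0.151]
top knob 0.62 [278. 204. 286. 216.] 69 [0.611 0.162 0.154] [0.599 0.151 0.139] [0.623 0.174 0.163]
```

Run:
```python
import cv2
a=cv2.imread("pics/scene0.png")[120:400,180:460]; b=cv2.imread("pics/top0.png")[110:350,200:470]
cv2.imwrite("pics/s1.png",cv2.resize(a,(590,590),interpolation=2)); cv2.imwrite("pics/t1.png",cv2.resize(b,(660,587),interpolation=2))
```

```text
(no output)
```

View pics/s1.png

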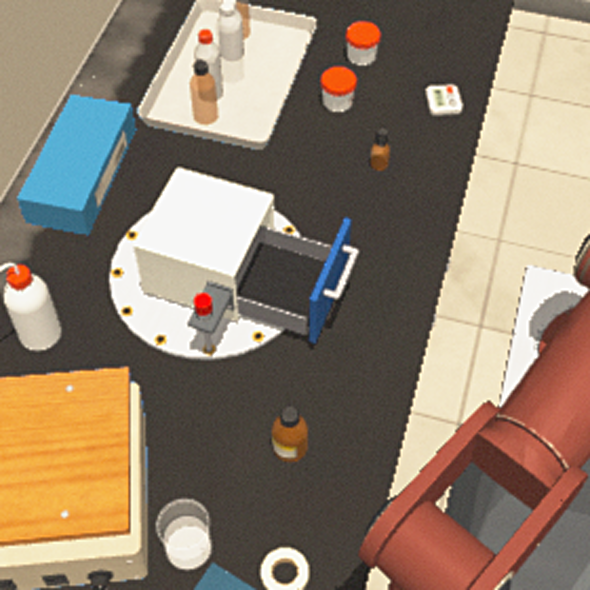

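View pics/t1.png

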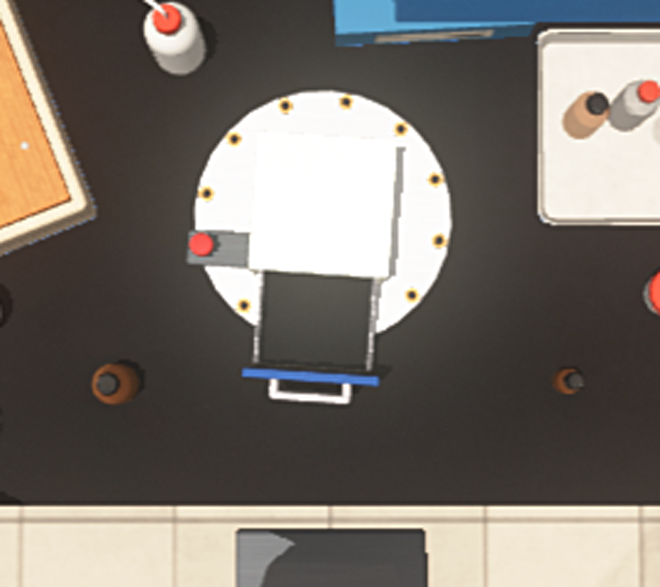

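The dropper is the small bottle at scene px (360,190) / top px (431,265). The larger bottle is on the robot's left, scene px (321,326). The drawer is open and the red knob is at top px (282,210). Next I'll measure the exact geometry.

Run:
```python
from h import *
for n in ("top","scene"):
    im=np.load(f"{n}0i.npy"); d=np.load(f"{n}0.npy")
    P=pts(n,d,np.ones_like(d,bool)); 
    v,u=np.nonzero(d>0); C=im[v,u].astype(int)
    near=(abs(P[:,0]-.62)<.25)&(abs(P[:,1]-.02)<.2)
    roof=near&(abs(P[:,2]-.150)<.006)&(C.min(1)>150)
    r=cv2.minAreaRect(P[roof][:,:2].astype(np.float32)); print(n,"roof",r,np.median(P[roof][:,2]))
    blue=near&(C[:,0]>C[:,2]+60)
    B=P[blue&(P[:,2]>.135)]; 
    print("panel top",len(B),cv2.minAreaRect(B[:,:2].astype(np.float32)),cv2.fitLine(B[:,:2].astype(np.float32),2,0,.01,.01).ravel(),B.mean(0))
    red=near&(C[:,2]>C[:,0]+80)&(C[:,2]>C[:,1]+80)&(P[:,2]>.12)
    K=P[red]; T=K[K[:,2]>.150]; print("knob",len(K),K.mean(0),"top",len(T),T.mean(0),(T.min(0)+T.max(0))/2)
    pl=near&(abs(P[:,2]-.012)<.005)&(C.min(1)>150)
    if pl.sum()>10: print("plate",cv2.minEnclosingCircle(P[pl][:,:2].astype(np.float32)))
    hd=near&(P[:,2]>.10)&(P[:,2]<.13)&(P[:,0]<.45)&(C.min(1)>120)
    H=P[hd]; 
    if len(H): print("handle",len(H),H.mean(0),H.min(0),H.max(0))
    for nm,c in (("dropper",(.445,-.297)),("amber",(.44,.28))):
        q=(np.hypot(P[:,0]-c[0],P[:,1]-c[1])<.06)&(P[:,2]>.01)
        Q=P[q]; zt=Q[:,2].max(); 
        print(nm,len(Q),zt,"rect",(Q.min(0)+Q.max(0))/2)
        for lo,hi in((.01,.05),(.055,.083),(.083,.12)):
            S=Q[(Q[:,2]>lo)&(Q[:,2]<hi)]
            if len(S): print("  ",lo,len(S),S.min(0).round(3),S.max(0).round(3),S.mean(0).round(3))
```

```text
top roof ((0.6952276229858398, 0.08469100296497345), (0.37059837579727173, 0.21620924770832062), 64.93020629882812) 0.15010813136258006
panel top 11230 ((0.632216215133667, -0.04369539022445679), (0.16216731071472168, 0.44715040922164917), 68.73312377929688) [ 0.6921976  -0.721708    0.7590215  -0.10651221] [ 0.7590215  -0.10651221  0.98285454]
knob 72 [0.61186768 0.16305795 0.15416342] top 63 [0.61191372 0.16365589 0.15537538] [0.61191202 0.16319372 0.15797321]
plate ((0.6622297167778015, 0.014390296302735806), 0.17018090188503265)
handle 131 [0.42852823 0.03168591 0.12173056] [ 0.41932959 -0.01784063  0.11099791] [0.44660664 0.07947717 0.12952123]
dropper 113 0.098963968473059 rect [ 0.43745416 -0.29484634  0.05483453]
   0.01 47 [ 0.399 -0.345  0.011] [ 0.476 -0.245  0.05 ] [ 0.444 -0.293  0.03 ]
   0.055 21 [ 0.434 -0.305  0.056] [ 0.456 -0.292  0.082] [ 0.445 -0.297  0.07 ]
   0.083 34 [ 0.437 -0.315  0.084] [ 0.456 -0.294  0.099] [ 0.446 -0.304  0.09 ]
amber 266 0.11899305775001645 rect [0.4407302  0.28635059 0.06467331]
   0.01 42 [0.383 0.235 0.01 ] [0.499 0.338 0.049] [0.439
[... 719 characters left out ...]
  0.03319105 0.12242121] [ 0.41897178 -0.03172599  0.10786142] [0.44874342 0.08187018 0.12978889]
dropper 141 0.09698729953679486 rect [ 0.43380057 -0.29925043  0.05360854]
   0.01 78 [ 0.392 -0.348  0.01 ] [ 0.475 -0.251  0.05 ] [ 0.446 -0.295  0.031]
   0.055 36 [ 0.435 -0.311  0.055] [ 0.46  -0.29   0.083] [ 0.446 -0.298  0.069]
   0.083 22 [ 0.438 -0.313  0.083] [ 0.456 -0.295  0.097] [ 0.447 -0.303  0.09 ]
amber 354 0.11514411211702757 rect [0.44220717 0.28801501 0.06257227]
   0.01 95 [0.416 0.283 0.01 ] [0.466 0.312 0.049] [0.437 0.303 0.03 ]
   0.055 152 [0.417 0.264 0.055] [0.468 0.311 0.083] [0.439 0.295 0.07 ]
   0.083 96 [0.428 0.273 0.083] [0.457 0.3   0.115] [0.441 0.288 0.102]
```

Run:
```python
from h import *
for n in ("top","scene"):
    im=np.load(f"{n}0i.npy"); d=np.load(f"{n}0.npy")
    P=pts(n,d,np.ones_like(d,bool)); v,u=np.nonzero(d>0); C=im[v,u].astype(int)
    near=(abs(P[:,0]-.62)<.22)&(abs(P[:,1]-.02)<.2)&(P[:,2]<.17)
    cab=near&(abs(P[:,2]-.150)<.005)&(C.min(1)>130)&(P[:,0]>.55)&(P[:,1]<.125)
    r=cv2.minAreaRect(P[cab][:,:2].astype(np.float32)); print(n,"roof",r)
    blue=near&(C[:,0]>C[:,2]+50)&(P[:,0]<.52)
    for lo in (.05,.143):
        B=P[blue&(P[:,2]>lo)]; l=cv2.fitLine(B[:,:2].astype(np.float32),2,0,.01,.01).ravel()
        print("panel",lo,len(B),cv2.minAreaRect(B[:,:2].astype(np.float32)),np.degrees(np.arctan2(-l[0],l[1])),B.mean(0),B.min(0),B.max(0))
    hd=near&(P[:,2]>.112)&(P[:,2]<.13)&(P[:,0]<.427)
    H=P[hd]; l=cv2.fitLine(H[:,:2].astype(np.float32),2,0,.01,.01).ravel(); print("handle",len(H),np.degrees(np.arctan2(-l[0],l[1])),H.mean(0),H.min(0),H.max(0))
```

```text
top roof ((0.662690281867981, 0.01516035944223404), (0.16996532678604126, 0.17064636945724487), 86.08047485351562)
panel 0.05 202 ((0.45065969228744507, 0.028895534574985504), (0.1652974784374237, 0.010904316790401936), 86.1766128540039) -3.767011 [0.45047258 0.02715977 0.14795274] [ 0.44052287 -0.05326067  0.1359683 ] [0.45849219 0.11140638 0.15847201]
panel 0.143 179 ((0.4506516456604004, 0.028775066137313843), (0.1650560051202774, 0.010904316790401936), 86.1766128540039) -3.8913472 [0.45036259 0.02644119 0.14883241] [ 0.44052287 -0.05326067  0.14303303] [0.45843865 0.11097005 0.15847201]
handle 67 -1.6209584 [0.42336528 0.02212896 0.1222086 ] [ 0.41932959 -0.01774678  0.11288708] [0.42549601 0.07929374 0.12952123]
scene roof ((0.6639417409896851, 0.013940699398517609), (0.1739397644996643, 0.17346876859664917), 86.2160873413086)
panel 0.05 387 ((0.45176824927330017, 0.030320826917886734), (0.17382241785526276, 0.013861143961548805), 86.1142807006836) -4.2004 [0.45005293 0.04509636 0.12003013] [ 0.43970848 -0.0566254   0.05021146] [0.4624535  0.11696804 0.15795585]
panel 0.143 163 ((0.45157188177108765, 0.02923915535211563), (0.17163591086864471, 0.013584141619503498), 86.1021728515625) -3.8443077 [0.45162684 0.03350139 0.14823627] [ 0.43970848 -0.0566254   0.14303922] [0.4624535  0.11468909 0.15795585]
handle 43 -1.8754921 [0.42369263 0.02275992 0.12251397] [ 0.41897178 -0.01800891  0.11552424] [0.42679213 0.07893489 0.12866801]
```

```bash
cat >> h.py <<'E'
from scipy.spatial.transform import Rotation as R
YAW=np.radians(-3.9); CX=np.array([np.cos(YAW),np.sin(YAW)]); CY=np.array([-np.sin(YAW),np.cos(YAW)]); C0=np.array([.663,.0147])
def cab(x,y): return C0+x*CX+y*CY
def plan(x,y,z,jaw=None):
    s=get_state(); q=s['eef_rot']; M=R.from_quat([q[1],q[2],q[3],q[0]]).as_matrix()
    sh=M.T@(np.array([x,y,z])-s['tcp_pos'])*1000
    a=np.arctan2(M[1,1],M[0,1]); tw=0
    if jaw is not None:
        tw=-((jaw-a+np.pi/2)%np.pi-np.pi/2)
    print("shift",sh.round(1),"twist",round(tw,3),"tcp",s['tcp_pos'].round(4),"F",s['contact_force'].round(1),"w",round(s['gripper_width'],4),"t",s['t'],"tilt",M[:,2].round(3))
JY=np.pi/2+YAW
E
python3 - <<'E'
from h import *
capture("top");d=np.load("top0.npy")
for k in ["timer","sample_pot_a","tape_roll","beaker"]:
    for r in masks_of(k,"top")[:2]:
        P=pts("top",d,r['pixels']); 
        if len(P): print(k,round(r['score'],2),np.round(np.median(P,0),3))
plan(.45,.15,.25,JY)
print(cab(-.1305-.013,0))
E
```

```text
timer 0.72 [ 0.364 -0.492  0.016]
sample_pot_a 0.85 [ 0.545 -0.57   0.061]
sample_pot_a 0.63 [ 0.56  -0.435  0.061]
tape_roll 0.84 [0.393 0.475 0.018]
tape_roll 0.74 [ 0.547 -0.57   0.061]
beaker 0.69 [0.536 0.48  0.046]
shift [-372.8 -331.7   -1.7] twist -0.277 tcp [0.2112 0.5882 0.2483] F [ 0.6 -0.1  0.1] w 0.0854 t 0.95 tilt [ 0.  0. -1.]
[0.51983231 0.02446019]
```

```bash
python3 -m crank '[[-37,-33,0,-0.028],[-74,-66,0,-0.056],[-112,-99,0,-0.084],[-149,-132,0,-0.112],[-186,-166,0,-0.14],[-223,-199,0,-0.168],[-261,-232,0,-0.196],[-298,-265,0,-0.224],[-335,-298,0,-0.25],[-373,-332,0,-0.277]]' 60; python3 -c "
from h import *
plan(.446,-.303,.2,JY)"
```

```text
t: 1.95
tcp_pos: [0.4502, 0.1487, 0.2487]
eef_rot: [0.001, 0.033, 0.999, 0.0]
contact_force: [1.2, -0.4, 0.6]
gripper_width: 0.0599
shift [ -25.8 -451.    48.6] twist 0.001 tcp [0.4502 0.1487 0.2487] F [ 1.2 -0.4  0.6] w 0.0599 t 1.95 tilt [ 0.001  0.    -1.   ]
```

```bash
python3 -m crank '[[-3,-46,0,0],[-6,-92,0,0],[-8,-138,0,0],[-11,-184,0,0],[-14,-230,0,0],[-17,-276,0,0],[-20,-322,10,0],[-23,-367,20,0],[-25,-412,35,0],[-26,-451,49,0]]'
python3 - <<'E'
from h import *
plan(.446,-.303,.075,JY)
for n in("top","scene"):
    im,d=capture(n); cv2.imwrite(f"pics/{n}2.png",im)
    for r in masks_of("dropper",n)[:1]: P=pts(n,d,r['pixels']);print(n,r['score'],r['extent'],P[P[:,2]>.08].mean(0) if (P[:,2]>.08).any() else P.mean(0))
a=cv2.imread("pics/scene2.png")[100:300,280:480]; cv2.imwrite("pics/s3.png",cv2.resize(a,(590,590)))
E
```

```text
t: 2.95
tcp_pos: [0.4447, -0.3036, 0.1991]
eef_rot: [0.0, 0.034, 0.999, -0.0]
contact_force: [0.2, -0.1, -0.2]
gripper_width: 0.0598
shift [ -1.2   0.8 124.1] twist -0.001 tcp [ 0.4447 -0.3036  0.1991] F [ 0.2 -0.1 -0.2] w 0.0598 t 2.95 tilt [ 0.001 -0.001 -1.   ]
top 0.66 [171.9, 226.6, 201.0, 246.1] [0.53835762 0.48324619 0.09045992]
scene 0.56 [355.5, 181.2, 364.5, 197.6] [ 0.44698246 -0.30128741  0.08894306]
```

View pics/s3.png

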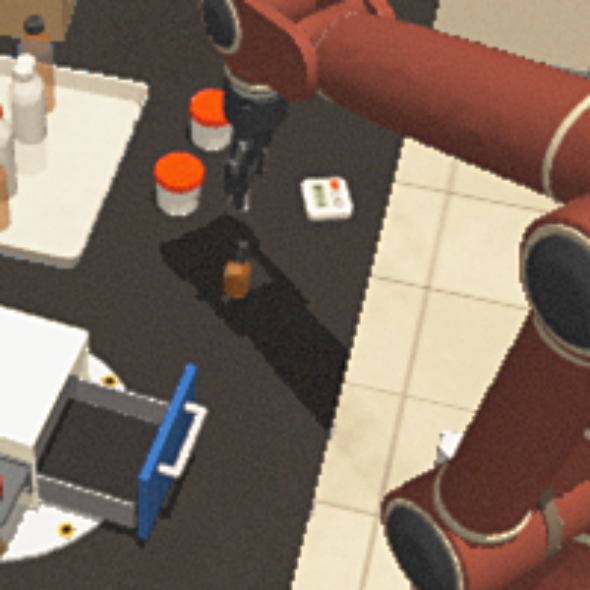

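The gripper hangs over the dropper (crop px 240,200, bottle at 238,270). The top-camera "dropper" hit is really the beaker, so I'm ignoring it. Next I'll descend.

```bash
python3 -m crank '[[-1,1,20,0],[-1,1,45,0],[-1,1,70,0],[-1,1,90,0],[-1,1,105,0],[-1,1,115,0],[-1,1,122,0],[-1,1,126,0],[-1,1,126,0],[-1,1,126,0]]' && python3 -m crank '[[0,0,0,0],[0,0,0,0],[0,0,0,0],[0,0,0,0],[0,0,0,0],[0,0,0,0],[0,0,0,0],[0,0,0,0],[0,0,0,0],[0,0,0,0]]' 10 30
```

```text
t: 4.15
tcp_pos: [0.4465, -0.3006, 0.0741]
eef_rot: [0.001, 0.034, 0.999, -0.0]
contact_force: [0.3, 0.4, -0.1]
gripper_width: 0.0598
t: 5.15
tcp_pos: [0.4462, -0.3003, 0.0735]
eef_rot: [0.0, 0.034, 0.999, -0.0]
contact_force: [0.2, 0.7, 1.7]
gripper_width: 0.022
```

```bash
python3 -m crank '[[0,0,-5,0],[0,0,-15,0],[0,0,-35,0],[0,0,-60,0],[0,0,-90,0],[0,0,-120,0],[0,0,-150,0],[0,0,-175,0],[0,0,-190,0],[0,0,-190,0]]'
python3 - <<'E'
from h import *
t=cab(-.1305-.013,0);print(t)
plan(t[0],t[1],.263,JY)
im,d=capture("scene"); cv2.imwrite("pics/s4.png",cv2.resize(im[60:300,280:520],(590,590)))
E
```

```text
t: 6.15
tcp_pos: [0.447, -0.301, 0.2665]
eef_rot: [0.002, 0.034, 0.999, -0.002]
contact_force: [-0.1, -0.3, -0.9]
gripper_width: 0.022
[0.51983231 0.02446019]
shift [-50.6 329.7   2.6] twist 0.0 tcp [ 0.447  -0.301   0.2665] F [-0.1 -0.3 -0.9] w 0.022 t 6.15 tilt [ 0.004 -0.004 -1.   ]
```

View pics/s4.png

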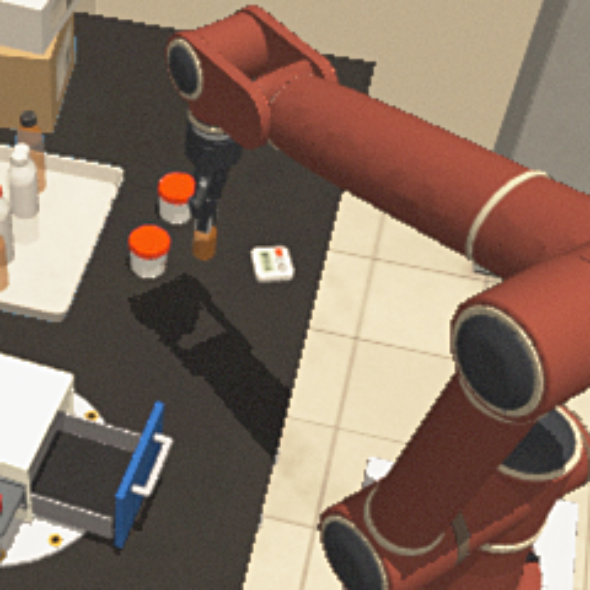

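The bottle hangs upright in the fingers (crop px 205,240). Next I'll move it over the drawer.

```bash
python3 -m crank '[[-5,20,0,0],[-10,55,0,0],[-16,95,0,0],[-22,140,0,0],[-28,185,0,0],[-34,230,0,0],[-40,270,0,0],[-46,302,0,0],[-50,322,0,0],[-51,330,0,0]]'
python3 - <<'E'
from h import *
t=cab(-.1305-.013,0)
plan(t[0],t[1],.106,JY)
for n in("top","scene"):
    im,d=capture(n); cv2.imwrite(f"pics/{n}5.png",cv2.resize(im[150:310,250:430],(640,569)))
E
```

```text
t: 7.2
tcp_pos: [0.5185, 0.0274, 0.2608]
eef_rot: [-0.002, 0.033, 0.999, 0.0]
contact_force: [0.1, -0.1, -0.8]
gripper_width: 0.0223
shift [ -2.2  -2.9 154.8] twist 0.003 tcp [0.5185 0.0274 0.2608] F [ 0.1 -0.1 -0.8] w 0.0223 t 7.2 tilt [-0.004  0.001 -1.   ]
```

View pics/scene5.png

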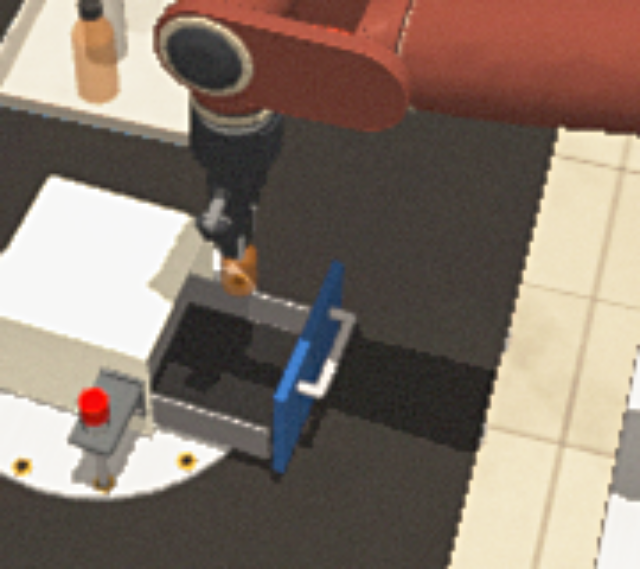

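View pics/top5.png

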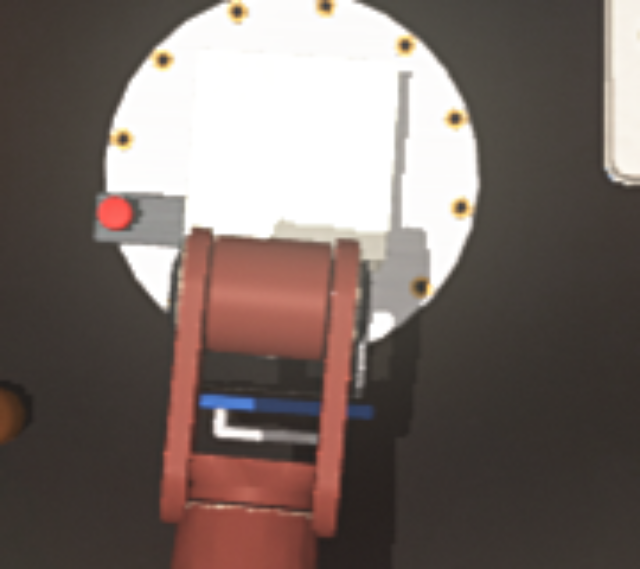

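The bottle's lower end looks odd (crop px 238,280), so I'll check for tilt before lowering.

Run:
```python
from h import *
im,d=capture("scene"); cv2.imwrite("pics/s6.png",cv2.resize(im[185:245,290:350],(590,590),interpolation=cv2.INTER_CUBIC))
P=pts("scene",d,np.ones_like(d,bool)); v,u=np.nonzero(d>0); C=im[v,u].astype(int)
m=(np.hypot(P[:,0]-.519,P[:,1]-.027)<.07)&(P[:,2]<.3)&(P[:,2]>.16)&(C[:,2]>C[:,0]+30)
B=P[m]; print(len(B),B.mean(0))
for a in np.arange(.16,.26,.01):
    S=B[(B[:,2]>=a)&(B[:,2]<a+.01)]
    if len(S):print(round(a,2),len(S),S.mean(0).round(3),S.min(0).round(3),S.max(0).round(3))
```

```text
111 [0.51543158 0.03818206 0.2209733 ]
0.19 13 [0.515 0.039 0.196] [0.503 0.033 0.193] [0.533 0.044 0.199]
0.2 19 [0.517 0.04  0.205] [0.503 0.033 0.2  ] [0.533 0.045 0.21 ]
0.21 22 [0.517 0.039 0.215] [0.503 0.032 0.21 ] [0.532 0.043 0.22 ]
0.22 23 [0.516 0.039 0.226] [0.504 0.03  0.22 ] [0.533 0.047 0.23 ]
0.23 20 [0.515 0.037 0.235] [0.504 0.022 0.23 ] [0.528 0.045 0.24 ]
0.24 11 [0.51  0.033 0.244] [0.505 0.027 0.241] [0.524 0.042 0.249]
0.25 3 [0.512 0.041 0.254] [0.508 0.028 0.251] [0.517 0.053 0.258]
```

View pics/s6.png

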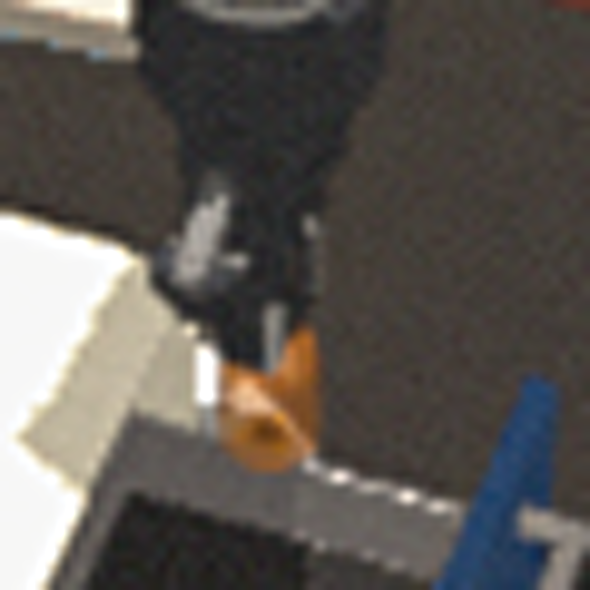

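The bottle hangs vertically; what I saw was only a shadow edge. Its base is about 72 mm below the TCP. Lowering now.

```bash
python3 -m crank '[[-2,-3,15,0],[-2,-3,35,0],[-2,-3,60,0],[-2,-3,85,0],[-2,-3,105,0],[-2,-3,120,0],[-2,-3,132,0],[-2,-3,140,0],[-2,-3,145,0],[-2,-3,147,0]]'; python3 -m crank '[[0,0,1,0],[0,0,2,0],[0,0,3,0],[0,0,4,0],[0,0,5,0],[0,0,6,0],[0,0,7,0],[0,0,8,0],[0,0,8,0],[0,0,8,0]]'
```

```text
t: 8.35
tcp_pos: [0.5213, 0.0223, 0.1163]
eef_rot: [0.0, 0.034, 0.999, -0.0]
contact_force: [0.4, 0.4, -0.2]
gripper_width: 0.0222
t: 9.35
tcp_pos: [0.5211, 0.0224, 0.1083]
eef_rot: [-0.0, 0.034, 0.999, 0.0]
contact_force: [-0.9, -0.0, -2.3]
gripper_width: 0.0222
```

```bash
python3 -m crank '[[0,0,1,0],[0,0,2,0],[0,0,2,0],[0,0,3,0],[0,0,3,0],[0,0,4,0],[0,0,4,0],[0,0,4,0],[0,0,4,0],[0,0,4,0]]'
```

```text
t: 10.35
tcp_pos: [0.5218, 0.0224, 0.1055]
eef_rot: [0.001, 0.034, 0.999, -0.0]
contact_force: [-1.8, 0.7, 6.0]
gripper_width: 0.0226
```

```bash
python3 -m crank '[[0,0,-1,0],[0,0,-1,0],[0,0,-1,0],[0,0,-1,0],[0,0,-1,0],[0,0,-1,0],[0,0,-1,0],[0,0,-1,0],[0,0,-1,0],[0,0,-1,0]]' 48;  python3 - <<'E'
from h import *
plan(.5218,.0224,.25,JY)
im,d=capture("scene"); cv2.imwrite("pics/s7.png",cv2.resize(im[185:285,270:370],(590,590),interpolation=cv2.INTER_CUBIC))
E
```

```text
t: 11.35
tcp_pos: [0.5211, 0.0224, 0.1053]
eef_rot: [0.0, 0.034, 0.999, 0.0]
contact_force: [-0.2, 0.1, -0.2]
gripper_width: 0.0482
shift [-7.000e-01  1.000e-01 -1.447e+02] twist 0.0 tcp [0.5211 0.0224 0.1053] F [-0.2  0.1 -0.2] w 0.0482 t 11.35 tilt [ 0.  0. -1.]
```

View pics/s7.png

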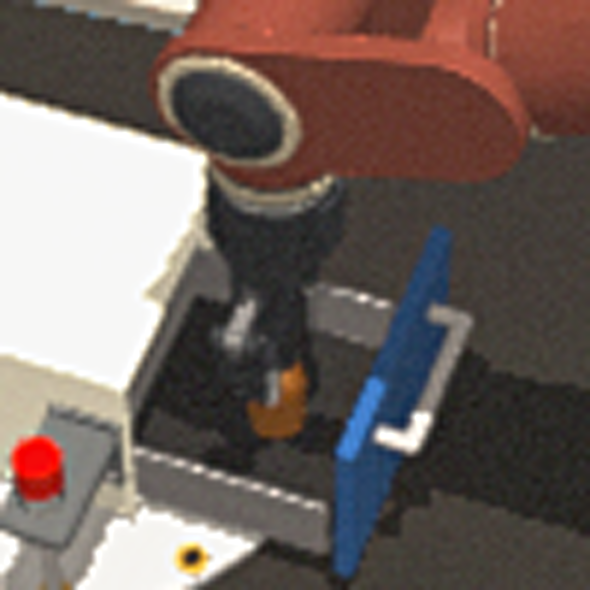

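The bottle stands released in the drawer (crop px 280,405). Retreating upward now, then round to the front of the handle.

```bash
python3 -m crank '[[0,0,-3,0],[0,0,-10,0],[0,0,-25,0],[0,0,-45,0],[0,0,-70,0],[0,0,-95,0],[0,0,-115,0],[0,0,-132,0],[0,0,-142,0],[0,0,-145,0]]';  python3 - <<'E'
from h import *
t=cab(-.2835,0); print(t)
plan(t[0],t[1],.25,JY)
E
```

```text
t: 12.4
tcp_pos: [0.5218, 0.0223, 0.2528]
eef_rot: [0.002, 0.034, 0.999, -0.0]
contact_force: [-0.8, -0.7, 0.3]
gripper_width: 0.0482
[0.38015651 0.03398233]
shift [142.1   2.    2.3] twist 0.0 tcp [0.5218 0.0223 0.2528] F [-0.8 -0.7  0.3] w 0.0482 t 12.4 tilt [ 0.004 -0.    -1.   ]
```

```bash
python3 -m crank '[[15,0,0,0],[35,0,0,0],[60,1,0,0],[85,1,0,0],[105,2,0,0],[122,2,0,0],[134,2,0,0],[140,2,0,0],[142,2,0,0],[142,2,0,0]]' 0;  python3 - <<'E'
from h import *
t=cab(-.2835,0)
plan(t[0],t[1],.115,JY)
n="scene";im,d=capture(n); cv2.imwrite("pics/s8.png",cv2.resize(im[185:285,270:370],(590,590),interpolation=cv2.INTER_CUBIC))
P=pts(n,d,np.ones_like(d,bool)); v,u=np.nonzero(d>0); C=im[v,u].astype(int)
m=(np.hypot(P[:,0]-.52,P[:,1]-.022)<.05)&(P[:,2]>.05)&(P[:,2]<.14)
B=P[m]
for a in np.arange(.05,.14,.01):
    S=B[(B[:,2]>=a)&(B[:,2]<a+.01)]
    if len(S):print(round(a,2),len(S),S.mean(0).round(3))
E
```

```text
t: 13.4
tcp_pos: [0.3796, 0.034, 0.2501]
eef_rot: [-0.0, 0.034, 0.999, -0.0]
contact_force: [-0.4, 0.3, -0.4]
gripper_width: 0.0001
shift [-6.000e-01  1.000e-01  1.351e+02] twist 0.0 tcp [0.3796 0.034  0.2501] F [-0.4  0.3 -0.4] w 0.0001 t 13.4 tilt [-0. -0. -1.]
0.05 15 [0.52  0.034 0.055]
0.06 17 [0.519 0.034 0.065]
0.07 22 [0.52  0.032 0.076]
0.08 29 [0.519 0.031 0.085]
0.09 12 [0.522 0.03  0.094]
0.1 8 [0.524 0.032 0.106]
0.11 19 [0.522 0.028 0.115]
0.12 23 [0.521 0.026 0.124]
```

View pics/s8.png

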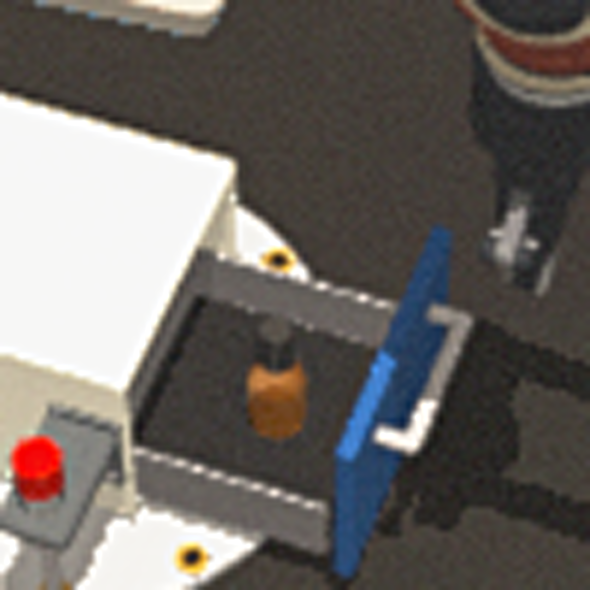

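The bottle stands upright in the drawer (crop px 278,385) with the fingers shut in front of the handle. Going down to handle height.

```bash
python3 -m crank '[[0,0,15,0],[0,0,35,0],[0,0,60,0],[0,0,85,0],[0,0,105,0],[0,0,120,0],[0,0,130,0],[0,0,135,0],[0,0,135,0],[0,0,135,0]]' && python3 -m crank '[[-1,0,0,0],[-3,0,0,0],[-6,0,0,0],[-9,0,0,0],[-12,0,0,0],[-15,0,0,0],[-18,0,0,0],[-21,0,0,0],[-23,0,0,0],[-24,0,0,0]]'
```

```text
t: 14.45
tcp_pos: [0.3801, 0.0339, 0.1159]
eef_rot: [0.001, 0.034, 0.999, -0.0]
contact_force: [0.2, 0.2, -0.2]
gripper_width: -0.0001
t: 15.45
tcp_pos: [0.4037, 0.0324, 0.1153]
eef_rot: [-0.0, 0.034, 0.999, -0.0]
contact_force: [-0.8, 0.8, -0.5]
gripper_width: 0.0002
```

```bash
python3 -m crank '[[-1,0,0,0],[-2,0,0,0],[-4,0,0,0],[-6,0,0,0],[-8,0,0,0],[-11,0,0,0],[-14,0,0,0],[-17,0,0,0],[-20,0,0,0],[-23,0,0,0]]' && python3 -m crank '[[-3,0,0,0],[-6,0,0,0],[-9,0,0,0],[-12,0,0,0],[-15,0,0,0],[-18,0,0,0],[-21,0,0,0],[-24,0,0,0],[-26,0,0,0],[-27,0,0,0]]'
python3 - <<'E'
from h import *
n="scene";im,d=capture(n); cv2.imwrite("pics/s9.png",cv2.resize(im[185:285,270:370],(590,590),interpolation=cv2.INTER_CUBIC))
E
```

```text
t: 16.45
tcp_pos: [0.4267, 0.0308, 0.1152]
eef_rot: [-0.0, 0.034, 0.999, 0.0]
contact_force: [-2.3, 0.5, 1.1]
gripper_width: 0.0003
t: 17.45
tcp_pos: [0.4536, 0.029, 0.1153]
eef_rot: [-0.0, 0.034, 0.999, 0.0]
contact_force: [-1.5, -0.8, 0.6]
gripper_width: -0.0
```

View pics/s9.png

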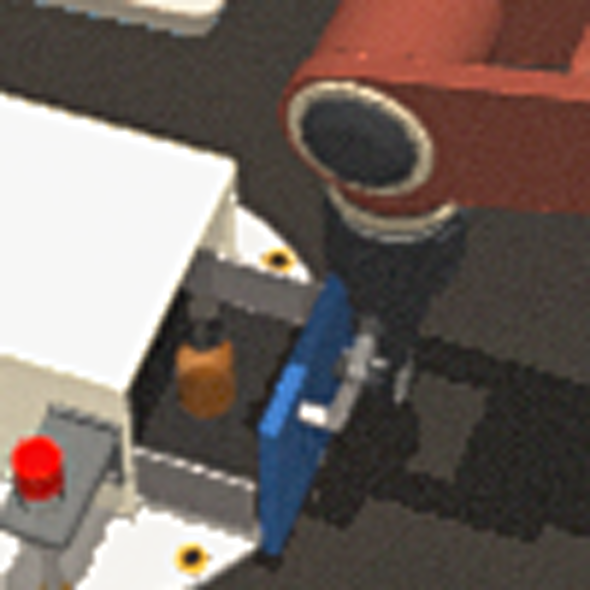

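The drawer slides with the bottle still upright (crop px 207,375). Continuing the push.

```bash
python3 -m crank '[[-1,0,0,0],[-3,0,0,0],[-6,0,0,0],[-9,0,0,0],[-12,0,0,0],[-15,0,0,0],[-18,0,0,0],[-21,0,0,0],[-24,0,0,0],[-27,0,0,0]]' && python3 -m crank '[[-3,0,0,0],[-6,0,0,0],[-9,0,0,0],[-12,0,0,0],[-15,0,0,0],[-18,0,0,0],[-21,0,0,0],[-23,0,0,0],[-25,0,0,0],[-26,0,0,0]]' && python3 -m crank '[[-1,0,0,0],[-2,0,0,0],[-4,0,0,0],[-6,0,0,0],[-8,0,0,0],[-10,0,0,0],[-11,0,0,0],[-12,0,0,0],[-13,0,0,0],[-14,0,0,0]]'
```

```text
t: 18.5
tcp_pos: [0.4806, 0.0272, 0.1153]
eef_rot: [-0.0, 0.034, 0.999, 0.0]
contact_force: [-1.6, -0.0, 0.4]
gripper_width: 0.0
t: 19.5
tcp_pos: [0.5064, 0.0254, 0.1153]
eef_rot: [0.0, 0.034, 0.999, 0.0]
contact_force: [-2.3, -0.4, 0.4]
gripper_width: -0.0002
t: 20.5
tcp_pos: [0.5203, 0.0244, 0.1153]
eef_rot: [0.0, 0.034, 0.999, -0.0]
contact_force: [-2.4, -0.6, 0.6]
gripper_width: 0.0001
```

```bash
python3 -m crank '[[-1,0,0,0],[-2,0,0,0],[-3,0,0,0],[-4,0,0,0],[-5,0,0,0],[-6,0,0,0],[-7,0,0,0],[-8,0,0,0],[-8,0,0,0],[-8,0,0,0]]'; python3 -m crank '[[-0.5,0,0,0],[-1,0,0,0],[-1.5,0,0,0],[-2,0,0,0],[-2.5,0,0,0],[-3,0,0,0],[-3,0,0,0],[-3,0,0,0],[-3,0,0,0],[-3,0,0,0]]'
```

```text
t: 21.5
tcp_pos: [0.5284, 0.0239, 0.1153]
eef_rot: [0.0, 0.034, 0.999, 0.0]
contact_force: [0.3, 0.2, 0.2]
gripper_width: 0.0001
t: 22.5
tcp_pos: [0.5298, 0.0238, 0.1152]
eef_rot: [-0.002, 0.034, 0.999, 0.0]
contact_force: [-8.8, -0.5, 5.6]
gripper_width: -0.0
```

Hard stop reached (8.8 N). Backing off to look.

```bash
python3 -m crank '[[2,0,0,0],[6,0,0,0],[14,0,0,0],[25,0,0,0],[35,0,-5,0],[40,0,-25,0],[40,0,-55,0],[40,0,-90,0],[40,0,-120,0],[40,0,-135,0]]' 50
python3 - <<'E'
from h import *
plan(.612,.163,.25,JY)
for n in("top","scene"):
    im,d=capture(n); cv2.imwrite(f"pics/{n}10.png",cv2.resize(im[170:290,250:390],(640,549),interpolation=cv2.INTER_CUBIC))
    P=pts(n,d,np.ones_like(d,bool)); v,u=np.nonzero(d>0); C=im[v,u].astype(int)
    near=(abs(P[:,0]-.62)<.22)&(abs(P[:,1]-.02)<.2)&(P[:,2]<.17)
    B=P[near&(C[:,0]>C[:,2]+50)&(P[:,2]>.13)]
    if len(B): print(n,len(B),(B[:,:2]-C0).mean(0)@CX, cv2.minAreaRect(B[:,:2].astype(np.float32)))
    K=P[near&(C[:,2]>C[:,0]+80)&(C[:,2]>C[:,1]+80)&(P[:,2]>.150)]
    if len(K): print("knob",K.mean(0),(K.min(0)+K.max(0))/2)
E
```

```text
t: 23.5
tcp_pos: [0.4919, 0.0264, 0.2537]
eef_rot: [0.003, 0.034, 0.999, -0.0]
contact_force: [0.3, -0.9, 0.4]
gripper_width: 0.0502
shift [-110.6  144.4    4.3] twist 0.0 tcp [0.4919 0.0264 0.2537] F [ 0.3 -0.9  0.4] w 0.0502 t 23.5 tilt [ 0.005 -0.    -1.   ]
top 87 -0.09211220749428933 ((0.5735263228416443, 0.02021881192922592), (0.15910445153713226, 0.009904623962938786), 89.86986541748047)
knob [0.6116967  0.16320945 0.15633069] [0.6116005  0.16224077 0.15724734]
scene 175 -0.09368174658658604 ((0.5703530311584473, 0.023370731621980667), (0.1658729761838913, 0.011835429817438126), 86.85760498046875)
knob [0.61238606 0.16472372 0.15634825] [0.61313844 0.16392364 0.15611265]
```

View pics/scene10.png

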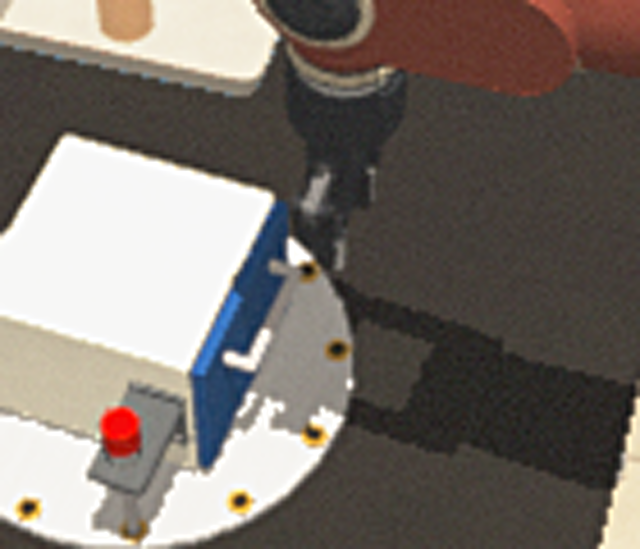

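The drawer is shut: the panel's middle is at cabinet x = -0.092, the shut value, and it sits flush in the picture. The knob is at (0.612, 0.1635), scene crop px (120,430). Moving above it.

```bash
python3 -m crank '[[-8,10,0,0],[-20,26,0,0],[-35,45,0,0],[-52,68,0,0],[-70,91,0,0],[-85,111,2,0],[-97,127,4,0],[-106,139,4,0],[-110,144,4,0],[-111,145,4,0]]'
python3 - <<'E'
from h import *
plan(.612,.1635,.143,JY)
for n in("top","scene"):
    im,d=capture(n); cv2.imwrite(f"pics/{n}11.png",cv2.resize(im[190:290,230:330],(580,580),interpolation=cv2.INTER_CUBIC))
E
```

```text
t: 24.6
tcp_pos: [0.6117, 0.164, 0.245]
eef_rot: [-0.001, 0.034, 0.999, -0.0]
contact_force: [-0.2, -0.3, -0.4]
gripper_width: 0.0502
shift [ -0.5  -0.5 102. ] twist 0.001 tcp [0.6117 0.164  0.245 ] F [-0.2 -0.3 -0.4] w 0.0502 t 24.6 tilt [-0.002 -0.    -1.   ]
```

View pics/scene11.png

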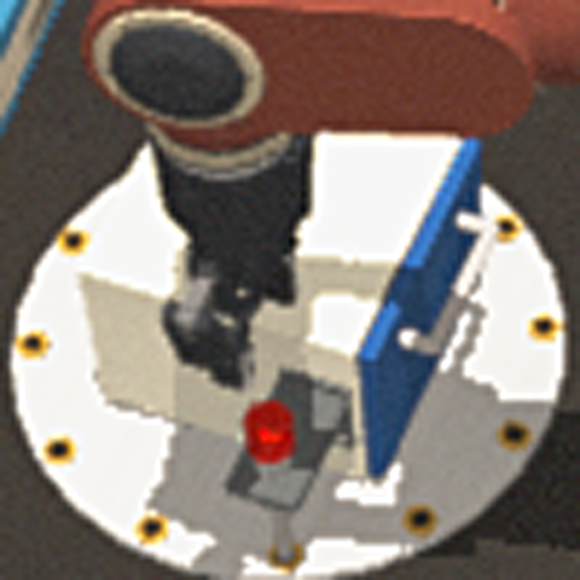

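The open fingers hang above the knob (crop px 270,430) and the cabinet clearance is fine. Descending, then gripping.

```bash
python3 -m crank '[[0,0,12,0],[0,0,28,0],[0,0,46,0],[0,0,64,0],[0,0,78,0],[0,0,89,0],[0,0,96,0],[0,0,100,0],[0,0,102,0],[0,0,102,0]]' && python3 -m crank '[[0,0,0,0],[0,0,0,0],[0,0,0,0],[0,0,0,0],[0,0,0,0],[0,0,0,0],[0,0,0,0],[0,0,0,0],[0,0,0,0],[0,0,0,0]]' 10 80
```

```text
t: 25.7
tcp_pos: [0.6122, 0.1637, 0.1447]
eef_rot: [0.0, 0.034, 0.999, 0.0]
contact_force: [-0.1, -0.4, 0.5]
gripper_width: 0.0502
t: 26.7
tcp_pos: [0.6123, 0.1624, 0.1456]
eef_rot: [0.001, 0.034, 0.999, -0.001]
contact_force: [-1.5, -5.0, 3.8]
gripper_width: 0.026
```

```bash
python3 -m crank '[[0,0,-3,0],[0,0,-6,0],[0,0,-9,0],[0,0,-12,0],[0,0,-15,0],[0,0,-18,0],[0,0,-20,0],[0,0,-22,0],[0,0,-22,0],[0,0,-22,0]]' && python3 -m crank '[[0,0,-1,0],[0,0,-2,0],[0,0,-3,0],[0,0,-4,0],[0,0,-5,0],[0,0,-6,0],[0,0,-6,0],[0,0,-6,0],[0,0,-6,0],[0,0,-6,0]]'
```

```text
t: 27.7
tcp_pos: [0.6121, 0.1624, 0.1644]
eef_rot: [0.0, 0.034, 0.999, -0.001]
contact_force: [5.1, -4.2, -7.6]
gripper_width: 0.0259
t: 28.7
tcp_pos: [0.6121, 0.1624, 0.1698]
eef_rot: [0.0, 0.034, 0.999, -0.001]
contact_force: [6.0, -3.4, -10.6]
gripper_width: 0.0257
```

```bash
python3 -m crank '[[0,0,-1,0],[0,0,-1,0],[0,0,-2,0],[0,0,-2,0],[0,0,-3,0],[0,0,-3,0],[0,0,-4,0],[0,0,-4,0],[0,0,-4,0],[0,0,-4,0]]'
python3 - <<'E'
from h import *
for n in("top","scene"):
    im,d=capture(n); cv2.imwrite(f"pics/{n}12.png",cv2.resize(im[190:290,230:330],(580,580),interpolation=cv2.INTER_CUBIC))
    P=pts(n,d,np.ones_like(d,bool)); v,u=np.nonzero(d>0); C=im[v,u].astype(int)
    near=(np.hypot(P[:,0]-.612,P[:,1]-.1635)<.03)
    K=P[near&(C[:,2]>C[:,0]+60)&(C[:,2]>C[:,1]+60)&(P[:,2]<.2)]
    if len(K): print(n,"knob",len(K),K.min(0),K.max(0),K.mean(0))
    for r in masks_of("knob",n)[:1]: Q=pts(n,d,r['pixels']); print(r['score'],r['extent'],np.percentile(Q,[3,50,97],axis=0))
E
```

```text
t: 29.7
tcp_pos: [0.6119, 0.1624, 0.1699]
eef_rot: [0.0, 0.034, 0.999, -0.001]
contact_force: [14.2, -1.8, -23.4]
gripper_width: 0.0256
0.19 [281.8, 143.6, 384.2, 250.5] [[ 0.51455872 -0.13067473  0.00425407]
 [ 0.65348398  0.00314855  0.02145394]
 [ 0.80904415  0.12685048  0.15638272]]
scene knob 23 [0.59931522 0.14829097 0.15627056] [0.60891475 0.17286667 0.18531213] [0.60353641 0.1640947  0.17504193]
0.47 [235.9, 390.8, 324.2, 477.5] [[0.3724884  0.51300823 0.01118687]
 [0.45013492 0.61664797 0.01780229]
 [0.53011638 0.71040969 0.02343817]]
```

View pics/scene12.png

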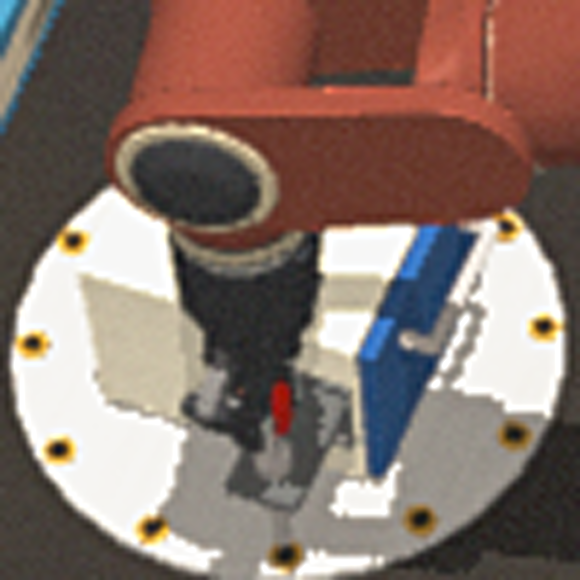

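Hard stop confirmed. The extra 4 mm of command gave no TCP motion and raised the force to 23 N. The visible red now spans z 0.156–0.185 (seated 0.130–0.156). The drawer front is still flush (crop px 400,300). One holding check, then hand-in.

```bash
python3 -m crank '[[0,0,0,0],[0,0,0,0],[0,0,0,0],[0,0,0,0],[0,0,0,0],[0,0,0,0],[0,0,0,0],[0,0,0,0],[0,0,0,0],[0,0,0,0]]'
python3 - <<'E'
from h import *
im,d=capture("scene")
P=pts("scene",d,np.ones_like(d,bool)); v,u=np.nonzero(d>0); C=im[v,u].astype(int)
K=P[(np.hypot(P[:,0]-.612,P[:,1]-.1635)<.03)&(C[:,2]>C[:,0]+60)&(C[:,2]>C[:,1]+60)&(P[:,2]<.2)]; print(K.min(0),K.max(0))
B=P[(abs(P[:,0]-.6)<.1)&(abs(P[:,1])<.12)&(P[:,2]<.17)&(P[:,2]>.13)&(C[:,0]>C[:,2]+50)]; print((B[:,:2]-C0).mean(0)@CX)
print(get_state()['contact_force'],sign_off())
E
```

```text
t: 30.9
tcp_pos: [0.6119, 0.1624, 0.1699]
eef_rot: [0.0, 0.034, 0.999, -0.001]
contact_force: [14.8, -3.0, -23.8]
gripper_width: 0.0263
[0.59907605 0.1485585  0.15785563] [0.60888055 0.17294798 0.18264045]
-0.09367559808077427
the job is handed in; nothing more can be done
[ 15.15822013  -1.91723935 -23.58348418] None
```

The job is done and handed in at about 31 s. The dropper bottle stands in the shut drawer, and the gripper is holding the red knob fully up. `sign_off()` gives no verdict, so the result rests on my own checks.

- **Bottle:** I set it upright on the drawer floor and let go. The picture after release showed it standing, and it was still standing about 45 mm into the closing push. After that it was hidden inside the cabinet, so I could not see it again.
- **Drawer:** I pushed it slowly by the handle until it met the hard stop (about 9 N). The front panel was then at cabinet x = -0.092 to -0.094 m, against -0.092 for fully shut. The last reading was -0.094, so it stayed shut.
- **Knob:** I only touched it after the drawer was shut. It rose about 24–25 mm to the stop: 4 mm more of commanded lift gave no movement. At hand-in the upward pull was about 24 N, with a sideways force of about 15 N. The visible red was at z = 0.158–0.183 m, matching a full lift.
- **Pin and seat hole:** I did not measure the pin tip directly; its clearance follows from the knob lift.
- **Bystanders:** My moves kept clear of them, but I did not measure their positions again at the end.
- **False network hits:** The network once reported the beaker as the dropper, and it could not find the raised knob in the last pictures. I checked the knob by its colour and depth instead.

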